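# Open the bench laptop to its reading angle

## Task

Open the small laptop on the bench so that, once you have let go, its screen stands at 110 degrees to the keyboard, within about 5 degrees. Raise the lid gently, never folding it back beyond 130 degrees, and leave the laptop standing flat where it is and the mouse, multimeter and solder reel undisturbed.

Things in the scene. Friction and masses are not known exactly. Their poses are not given: they have to be found in the camera images.
- laptop: Base of the loose rugged mini laptop: grey plastic, 145 mm deep (its x), 210 mm wide (its y), 26 mm high, on rubber feet; 1.2 to 1.7 kg with lid. Origin: centre of its underside, on the bench. x points from the front edge (x = -72.5 mm) to the hinge, y left, z up. It slides if pushed with about 6 N or more; an upward pull of 5 N or more at the lip may lift its front.
- scoop (a point): Finger scoop in the middle of the base's front: a recess 110 mm wide (along y) and 16 mm deep, open from the bench up to the lid, so that the lid's lip overhangs it. This point: middle of the recess's back wall, at its foot on the bench (laptop frame x = -56.5 mm, y = 0, z = 0).
- hinge_axis (a point): Middle of the hinge axis, which runs along the laptop's y (laptop frame x = 64 mm, y = 0, z = 26 mm). The hinge is stiff (friction about 0.3 N m; 3 to 4 N at the lip raise the lid) and keeps the lid where it is left. But the panel flexes while pushed open, and springs back towards closed by some 6 to 8 degrees when let go; pushed towards closed it does not flex.
- display: The lid: aluminium plate, black corner bumpers, screen inside; 134.5 mm from hinge to lip, 210 wide, 10 thick. Origin mid hinge axis. Closed, its axes are the laptop's: x from lip to hinge, z out of the outer face; inner face at z = 0. Opening by A turns it by +A about y (lip up, then away); A = angle of its z to vertical. Starts closed or up to 6 degrees ajar; stop at 143 degrees.
- lid_lip (a point): Middle of the lip, the lid's free edge, at the level of the inner face (display frame x = -134.5 mm, y = 0, z = 0). With the lid closed it is 26 mm above the bench.
- mouse: Bystander: white computer mouse, 100 x 58 x 38 mm, loose, beside the laptop. Origin at the centre of its underside.
- multimeter: Bystander: grey handheld multimeter lying on its back, 170 x 82 x 46 mm, loose, on the laptop's other side. Origin at the centre of its underside.
- solder_reel: Bystander: standing reel of solder wire, 60 mm diameter, 52 mm high, loose, behind the laptop. Origin at the centre of its underside.

How it is judged:
By the outcome, as a careful person would: the job done as asked, in the order asked, and still so for the second after the job is handed in, with the robot touching nothing.
It also fails if it takes over 70 s, if anything falls off the work surface, if the arm or the gripper's body presses on something with over 40 N, if the wrist force passes 120 N, or if a joint passes its speed limit or range.

## Robot

A 6-joint arm with a two-finger parallel gripper is mounted at the origin on the work surface. World frame = base frame: x ahead of the robot, y to its left, z up, the work surface at z = 0. Lengths are in m, angles in degrees, forces in N, time in s.
With the tool pointing down it reaches from about 0.275 to 0.85 m from the base axis. Payload 5.2 kg.
Tool frame: the origin (TCP) lies between the finger pads; the fingertips stand 22 mm ahead of it and the grasp point (between the pads) lies 3 mm ahead of it (robot.tip_reach is the distance from the TCP to the fingertips, in m); z points along the fingers, y is the line along which they close (so a half turn about z gives the same grasp; the last joint's range is limited). The gripper opens to 85 mm and grips with 20 to 120 N. Pads are 22 mm wide; open, the fingers measure 114 mm over their backs; the gripper's body (76 mm by 85 mm) begins 54 mm behind the grasp point. The pads swing forward as they close: fully open they stand 13 mm farther back than shut.
Start: joints at [-87.193, 14.817, 87.949, -0, 77.235, -11.62], TCP at [0.137, -0.533, 0.253] pointing down, gripper open.
Joint ranges: [-179.93, 179.93], [-52.35, 119.4], [10.71, 147.94], [-69.91, 249.91], [12.55, 155.21], [-178.61, 178.61]. Speed limits (degrees/s): [147.25, 147.25, 180, 180, 180, 180].

## Interface

Orientations are given as [roll, pitch, yaw] about the fixed x, y, z axes, in that order (R = Rz(yaw) Ry(pitch) Rx(roll)).
In Python, from station import readout, eyes, sign_off, find_in, trace, pinpoint, robot gives the robot as it stands. The module is installed in compiled form; this text tells all that it offers.
- The arm moves only by the shell command python3 -m pendant 'ROWS' [FORCE]. ROWS is JSON, one flat list of numbers, 7 for each row, row after row: the turn, a rotation vector about the tool's x, y, z in degrees, then the shift along the tool's x, y, z in cm, then the finger opening in cm, from 0 to 8.54. A call has 1 to 20 rows; each row shifts and turns the commanded pose from where the row before left it, along the tool's axes as they then stand; what a row does not reach is not made up. A row lasts 1/12 s, in which the tool goes at most 41.7 mm and 7.16 degrees, less where a joint would pass 70% of its speed; a pose out of reach is approached as far as the arm can. A call with a gripper value outside its range is refused whole. The fingers move at their own pace and stop on an object; FORCE is the grip in N (left out, the last holds). Time passes only in rows, so rows that do not move let the fingers close. It gives the time, the measured TCP pose, the force, the opening and the grip force at its end, in the units of the state.
- readout.get_obs(): the state, without advancing time (a new reading comes with each control period).
- eyes.capture(name): name is "side" or "top"; returns the picture (384x512x3 uint8, red, green, blue); there is no depth.
- eyes.get_calibration(name): a dict with "fov_y" (degrees; the focal length in pixels is half the picture's height over the tangent of half this angle, whatever the lens; pixels are square), "cx", "cy" (the principal point, pixels), "extrinsics" (4x4, takes a point from world to camera coordinates). Camera axes: x right, y down, z forward; pixel columns grow to the right and rows downward; lengths in m; the calibration is good to about 2 mm. A picture is of the moment at which its call begins. get_calibration takes no time and is no camera call.
- sign_off(): hands the job in; it is judged then, once.
Trained networks look in the newest picture that a camera, given by its name, has taken for a name from the list of things; names that differ only in an ending like _2 or _b are one class to them, and where a whole thing is asked for, a point or a joint stands for the part that bears it (a point fixed in the world has none). Each returns a list of dicts, best first, with "conf" (0 to 1); they miss things now and then, are a little off and sometimes report something else, mostly with a low value. They report only what shows in the picture. A call takes as long as a camera call.
- find_in(thing, camera): "at" ([column, row] in pixels, amid what is visible of it).
- trace(thing, camera): "pixels" (384x512 bool, what is visible of it) and "at" ([column, row] in pixels, amid what is visible of it).
- pinpoint(thing, camera): "at" ([column, row] in pixels: a listed point, or the origin of a listed thing).
The state is a dict: "time": time; "q": joint angles; "qvel": joint speeds; "joint_efforts": joint torques, N m; "tool_pos": TCP position; "tool_rot": TCP orientation; "wrist_force": force on the tool from outside, world axes, zero at the start; "torque": the same for the moment, N m; "finger_gap": finger opening in m; "gripper_force": force on a finger pad.
Only numpy, scipy, OpenCV 4.12 (cv2) and the standard library are available. Lean on these libraries where they do the work, as an engineer would, in place of code of your own. Each camera call takes 0.05 s, during which the arm holds its last target. There are 200 camera calls.

## Working session

There is one attempt and no reset: what is moved stays moved. The work goes in short steps, Python scripts to look and compute and a shell command to move; the robot and the scene stay as the last step left them, time stands still between calls to the robot, and variables do not carry over. Pictures are saved under pics/ and viewed, at most 10 in all, crops included, and the job is handed in when it is done.

```bash
mkdir -p pics
cat > h.py <<'E'
import numpy as np, cv2
from station import *
from scipy.spatial.transform import Rotation as R
def cal(c):
    k=eyes.get_calibration(c); f=192/np.tan(np.radians(k["fov_y"]/2)); return f,k["cx"],k["cy"],np.array(k["extrinsics"])
def proj(c,P):
    f,cx,cy,E=cal(c); p=np.atleast_2d(P)@E[:3,:3].T+E[:3,3]; return np.c_[cx+f*p[:,0]/p[:,2],cy+f*p[:,1]/p[:,2]]
def ray(c,uv):
    f,cx,cy,E=cal(c); d=E[:3,:3].T@np.array([(uv[0]-cx)/f,(uv[1]-cy)/f,1]); return -E[:3,:3].T@E[:3,3],d
def atz(c,uv,z):
    o,d=ray(c,uv); return o+d*(z-o[2])/d[2]
def snap(c,n):
    im=eyes.capture(c); cv2.imwrite(f"pics/{n}.png",im[:,:,::-1]); return im
E
python3 - <<'E'
from h import *
np.set_printoptions(precision=4,suppress=True)
a=snap("top","top0");b=snap("side","side0")
cv2.imwrite("pics/both0.png",cv2.resize(np.hstack([a,b])[:,:,::-1],(800,300)))
for c in("top","side"):
    print(c,eyes.get_calibration(c)["fov_y"],ray(c,(256,192)))
    for t,z in(("laptop",0),("scoop",0),("hinge_axis",.026),("lid_lip",.026),("display",.026),("mouse",0),("multimeter",0),("solder_reel",0)):
        for r in pinpoint(t,c)[:2]: print(c,t,round(r["conf"],2),np.round(r["at"],1),atz(c,r["at"],z))
print(readout.get_obs())
E
```

```text
top 42.400487842745484 (array([0.5232, 0.0526, 1.2994]), array([ 0.1068,  0.0138, -0.9943]))
top laptop 0.88 [250.1 229.9] [0.5626 0.0847 0.    ]
top hinge_axis 0.8 [257.5 207.5] [0.6198 0.0658 0.026 ]
top hinge_axis 0.65 [190. 213.] [0.6033 0.2398 0.026 ]
top lid_lip 0.78 [245.1 260.8] [0.4828 0.0957 0.026 ]
top display 0.67 [259.7 206.4] [0.6227 0.0602 0.026 ]
top mouse 0.6 [189.5 212.1] [0.6073 0.245  0.    ]
top mouse 0.48 [251.9 231.9] [0.5574 0.0799 0.    ]
top multimeter 0.87 [328.4 234.5] [ 0.5533 -0.1203  0.    ]
top solder_reel 0.65 [253.6 164.8] [0.7352 0.078  0.    ]
side 43.13678613157555 (array([ 0.5406, -0.5992,  0.691 ]), array([ 0.1075,  0.7116, -0.6944]))
side laptop 0.65 [211.6 206.2] [0.5544 0.0806 0.    ]
side scoop 0.44 [176.3 192.7] [0.4859 0.1288 0.    ]
side hinge_axis 0.83 [245.2 200.7] [0.6193 0.061  0.026 ]
side hinge_axis 0.21 [294.4 201.5] [0.7133 0.046  0.026 ]
side lid_lip 0.59 [172.5 191.8] [0.4806 0.1049 0.026 ]
side display 0.69 [245.  201.9] [0.6185 0.0578 0.026 ]
side mouse 0.88 [228.2 151.5] [0.6043 0.2468 0.    ]
side mouse 0.36 [216.9 287.1] [ 0.5486 -0.1125  0.    ]
side multimeter 0.74 [215.9 286.5] [ 0.547 -0.111  0.   ]
side solder_reel 0.94 [296.7 202. ] [0.7243 0.0692 0.    ]
{'time': 0.9, 'q': array([-87.1922,  14.8162,  87.9501,   0.0001,  77.236 , -11.6203]), 'qvel': array([-0.0289,  0.1227, -0.1051, -0.0365, -0.0906, -0.0281]), 'joint_efforts': array([ -0.0008, -44.5908, -29.0897,  -0.0005,   0.0008,  -0.    ]), 'tool_pos': array([ 0.1371, -0.5326,  0.2533]), 'tool_rot': array([-179.9978,   -0.0006,   14.4281]), 'wrist_force': array([ 0.9052, -0.1437, -1.2007]), 'torque': array([-0.0298,  0.0363, -0.005 ]), 'gripper_force': 0.0, 'finger_gap': 0.08544191761340122}
```

View pics/both0.png

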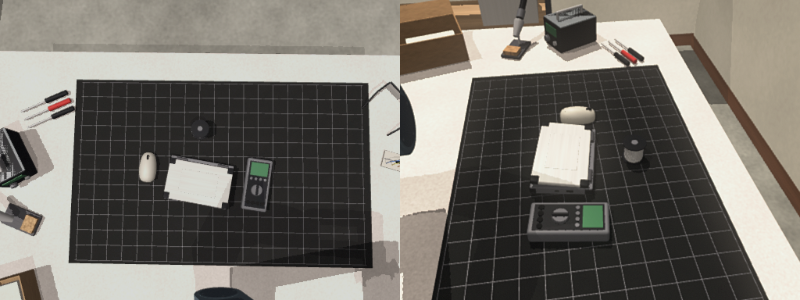

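The two views show the laptop amid the mat (top around (250,232)), the multimeter to its right, the mouse left and the reel behind it. I'll zoom in to get the corners.

Run:
```python
import cv2
import numpy as np
a=cv2.imread("pics/top0.png")[185:285,190:320];b=cv2.imread("pics/side0.png")[140:260,150:280]
f=lambda x:cv2.resize(x,None,fx=5,fy=5,interpolation=cv2.INTER_CUBIC)
a,b=f(a),f(b)
cv2.imwrite("pics/ztop.png",a);cv2.imwrite("pics/zside.png",b)
```

```text
(no output)
```

View pics/ztop.png

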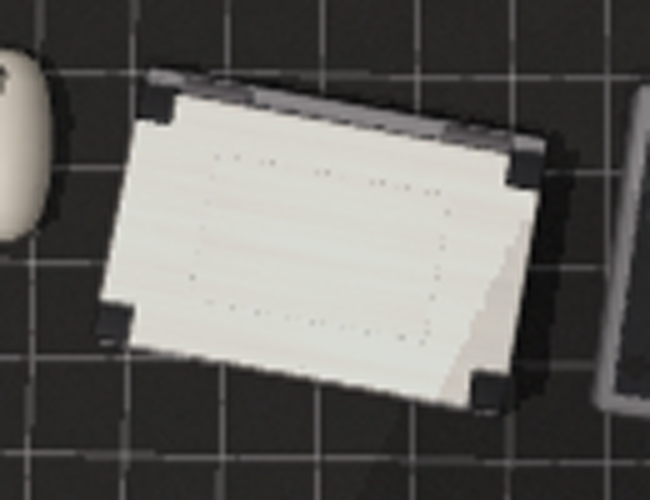

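View pics/zside.png

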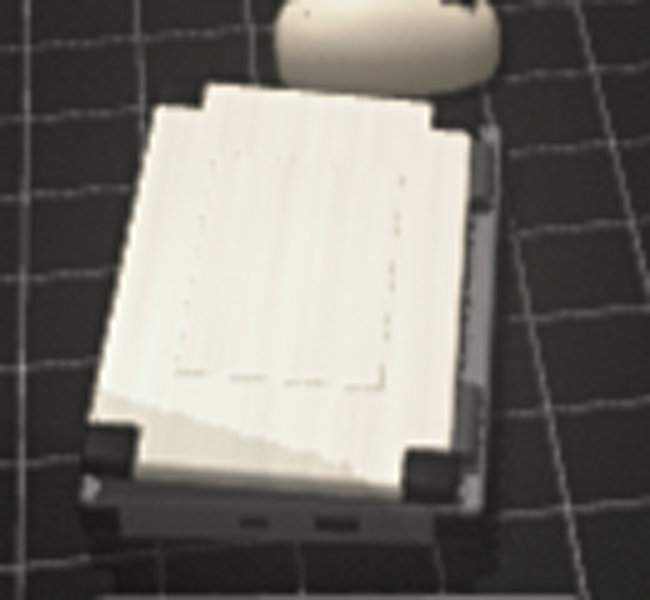

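```bash
cat > fit.py <<'E'
from h import *
from scipy.optimize import least_squares
def model(p,pts):
    x,y,yaw,A=p; o=[]
    for k,P in pts:
        P=np.array(P,float)/1000
        if k=='d': P=R.from_euler('y',A,degrees=True).apply(P)+[.064,0,.026]
        o.append(R.from_euler('z',yaw,degrees=True).apply(P)+[x,y,0])
    return np.array(o)
E
python3 - <<'E'
from fit import *
T=lambda u,v:(190+u/5,185+v/5); S=lambda u,v:(150+u/5,140+v/5)
ob=[("top",('b',(72.5,105,26)),T(150,70)),("top",('b',(72.5,-105,26)),T(547,147)),
("top",('d',(-134.5,105,10)),T(97,340)),("top",('d',(-134.5,-105,10)),T(506,413)),
("side",('d',(-134.5,-105,10)),S(83,425)),("side",('b',(72.5,105,26)),S(497,125)),("side",('b',(72.5,-105,26)),S(487,490))]
f=lambda p:np.concatenate([proj(c,model(p,[m]))[0]-uv for c,m,uv in ob])
s=least_squares(f,[.555,.08,-12,2],loss='soft_l1');print(s.x,f(s.x).round(1).reshape(-1,2))
p=s.x
for n,P in(('lip',('d',(-134.5,0,0))),('scoop',('b',(-56.5,0,0))),('hinge',('b',(64,0,26)))):print(n,model(p,[P]))
E
```

```text
[ 0.55237905  0.07291232 -8.97793811 13.18577549] [[-0.9  0.1]
 [-0.  -1.7]
 [-1.4 -1.2]
 [ 0.4 -1.3]
 [-0.3  0.5]
 [-0.5 -0.2]
 [-1.4  4. ]]
lip [[0.48624535 0.08336076 0.05668068]]
scoop [[0.49657126 0.08172937 0.        ]]
hinge [[0.61559495 0.06292485 0.026     ]]
```

Run:
```python
from fit import *
T=lambda u,v:(190+u/5,185+v/5); S=lambda u,v:(150+u/5,140+v/5)
ob=[("top",('b',(72.5,105,26)),T(150,70)),("top",('b',(72.5,-105,26)),T(547,147)),
("top",('d',(-134.5,105,10)),T(97,340)),("top",('d',(-134.5,-105,10)),T(506,413)),
("side",('d',(-134.5,-105,10)),S(83,425)),("side",('b',(72.5,105,26)),S(497,125)),("side",('b',(72.5,-105,26)),S(487,505))]
f=lambda p:np.concatenate([proj(c,model(p,[m]))[0]-uv for c,m,uv in ob])
for A in(0,3,6):
  s=least_squares(lambda q:f([*q,A]),[.555,.08,-12],loss='soft_l1');print(A,s.cost,s.x,f([*s.x,A]).round(1).tolist())
  print(model([*s.x,A],[('d',(-134.5,0,0)),('b',(-56.5,0,0)),('b',(64,0,26))]).tolist())
```

```text
0 13.994499902132263 [ 0.55403019  0.072787   -8.91426371] [-0.8, -0.5, -0.0, -2.3, -0.4, 0.3, -0.6, -0.2, -0.5, 12.0, 0.2, -0.2, -0.4, 0.9]
[[0.4843817336641115, 0.08371142570809818, 0.025999999999999995], [0.498212632146998, 0.0815420370485704, 0.0], [0.6172571512318425, 0.06286979894334907, 0.025999999999999995]]
3 11.435972987096207 [ 0.55392029  0.07274814 -8.88292017] [-0.8, -0.5, -0.0, -2.3, -0.6, 0.2, -0.4, -0.3, -0.7, 9.4, 0.1, -0.2, -0.4, 0.9]
[[0.4844479857660637, 0.08360599818570963, 0.03303918611467595], [0.4980979521994299, 0.08147263911869976, 0.0], [0.6171526680817319, 0.06286552687137997, 0.026]]
6 8.93317279902774 [ 0.55364555  0.07278163 -8.8801385 ] [-0.9, -0.4, -0.0, -2.2, -0.9, -0.1, -0.2, -0.5, -0.7, 6.8, 0.0, -0.2, -0.6, 0.9]
[[0.48471857570800025, 0.08355082743585637, 0.04005907830949938], [0.4978227905072749, 0.08150341585853772, 0.0], [0.616878409609592, 0.06290208364377461, 0.025999999999999995]]
```

Run:
```python
from fit import *
T=lambda u,v:(190+u/5,185+v/5); S=lambda u,v:(150+u/5,140+v/5)
ob=[("top",('b',(72.5,105,26)),T(150,70)),("top",('b',(72.5,-105,26)),T(547,142)),
("top",('d',(-134.5,105,10)),T(97,343)),("top",('d',(-134.5,-105,10)),T(506,413)),
("side",('d',(-134.5,-105,10)),S(82,475)),("side",('b',(72.5,105,26)),S(497,125)),("side",('b',(72.5,-105,26)),S(487,505))]
f=lambda p:np.concatenate([proj(c,model(p,[m]))[0]-uv for c,m,uv in ob])
s=least_squares(f,[.555,.08,-12,2],loss='soft_l1');print(s.x)
for A in(0,3,6):
  s=least_squares(lambda q:f([*q,A]),[.555,.08,-12],loss='soft_l1');print(A,s.cost,s.x,f([*s.x,A]).round(1).tolist())
  print(model([*s.x,A],[('d',(-134.5,0,0)),('b',(-56.5,0,0)),('b',(64,0,26))]).round(4).tolist())
o=readout.get_obs();print(o['tool_pos'])
```

```text
[ 0.55357786  0.07206431 -8.64321287  2.8072424 ]
0 3.141120912646753 [ 0.55375773  0.07266901 -8.78949215] [-0.9, -0.4, -0.0, -1.3, -0.3, -0.1, -0.5, -0.2, -0.4, 2.2, -0.0, -0.2, -0.4, 0.9]
[[0.4841, 0.0834, 0.026], [0.4979, 0.0813, 0.0], [0.617, 0.0629, 0.026]]
3 1.7033467498185293 [ 0.55355371  0.07198353 -8.62602918] [-0.7, -0.2, 0.2, -1.4, -0.3, -0.1, 0.1, -0.3, -0.4, -0.1, -0.2, -0.1, -0.3, 1.1]
[[0.484, 0.0825, 0.033], [0.4977, 0.0805, 0.0], [0.6168, 0.0624, 0.026]]Traceback (most recent call last):
  File "<stdin>", line 9, in <module>
    return func(*args, **kwargs)
    result = trf(vector_fun.fun, vector_fun.jac, x0, f0, J0, lb, ub, ftol, xtol,
                 gtol, max_nfev, x_scale, loss_function, tr_solver,
                 tr_options.copy(), verbose, callback=callback_wrapped)
    return trf_no_bounds(
        fun, jac, x0, f0, J0, ftol, xtol, gtol, max_nfev, x_scale,
        loss_function, tr_solver, tr_options, verbose, callback=callback)
    J = jac(x)
    self._update_jac()
    ~~~~~~~~~~~~~~~~^^
    self.J = self.jac_wrapped(xp_copy(self.x), f0=self.f)
          
[... 666 characters left out ...]
rgs, **self.kwargs))
                      ~~~~~~~~^^^^^^^^^^^^^^^^^^^^^^^^^^^^^^
    return np.atleast_1d(self.fun(x))
                         ~~~~~~~~^^^
    return self.f(x, *self.args, **self.kwargs)
           ~~~~~~^^^^^^^^^^^^^^^^^^^^^^^^^^^^^^
  File "<stdin>", line 9, in <lambda>
  File "<stdin>", line 6, in <lambda>
  File "h.py", line 7, in proj
    f,cx,cy,E=cal(c); p=np.atleast_2d(P)@E[:3,:3].T+E[:3,3]; return np.c_[cx+f*p[:,0]/p[:,2],cy+f*p[:,1]/p[:,2]]
              ~~~^^^
  File "h.py", line 5, in cal
    k=eyes.get_calibration(c); f=192/np.tan(np.radians(k["fov_y"]/2)); return f,k["cx"],k["cy"],np.array(k["extrinsics"])
ValueError: time passes only in moves, steps and waits
```

```bash
python3 -m pendant '[0,0,0,2.06,-2.71,0,0, 0,0,0,2.06,-2.71,0,0, 0,0,0,2.06,-2.71,0,0, 0,0,0,2.06,-2.71,0,0, 0,0,0,2.06,-2.71,0,0, 0,0,0,2.06,-2.71,0,0, 0,0,0,2.06,-2.71,0,0, 0,0,0,2.06,-2.71,0,0, 0,0,0,2.06,-2.71,0,0, 0,0,0,2.06,-2.71,0,0, 0,0,0,2.06,-2.71,0,0, 0,0,0,2.06,-2.71,0,0, 0,0,0,2.06,-2.71,0,0, 0,0,0,2.06,-2.71,0,0, 0,0,0,2.06,-2.71,0,0, 0,0,0,2.06,-2.71,0,0, 0,0,0,2.06,-2.71,0,0, 0,0,0,2.06,-2.71,0,0, 0,0,0,2.06,-2.71,0,0, 0,0,0,2.06,-2.71,0,0]' 40
python3 -m pendant '[0,0,6,0,0,0,0, 0,0,6,0,0,0,0, 0,0,6,0,0,0,0, 0,0,5.2,0,0,0,0, 0,6,0,0,0,0,0, 0,6,0,0,0,0,0, 0,6,0,0,0,0,0, 0,6,0,0,0,0,0, 0,6,0,0,0,0,0, 0,6,0,0,0,0,0, 0,6,0,0,0,0,0, 0,6,0,0,0,0,0, 0,0,0,0,0,0,0, 0,0,0,0,0,0,0]'
python3 - <<'E'
from station import *
import pickle
o=readout.get_obs();print(o['q'],o['wrist_force'],robot.tip_reach)
pickle.dump({c:eyes.get_calibration(c) for c in("top","side")},open("cal.pkl","wb"))
E
sed -i 's/k=eyes.get_calibration(c)/k=CAL[c]/; 2a import pickle; CAL=pickle.load(open("cal.pkl","rb"))' h.py; head -5 h.py
```

```text
time: 2.57
tool_pos: [0.4014, 0.0968, 0.2536]
tool_rot: [180.0, -0.1, 14.5]
wrist_force: [0.5, -0.8, -0.6]
finger_gap: 0.0
gripper_force: 0.0
time: 3.73
tool_pos: [0.4008, 0.0922, 0.253]
tool_rot: [179.5, -45.6, -8.7]
wrist_force: [-0.4, -0.0, 0.7]
finger_gap: 0.0001
gripper_force: 0.0
[  6.74557525 -19.1407247  135.16643547 -31.31898694  22.59773663
 130.32206888] [-0.37393954 -0.02858815  0.7014437 ] 0.022
import numpy as np, cv2
from station import *
import pickle; CAL=pickle.load(open("cal.pkl","rb"))
from scipy.spatial.transform import Rotation as R
def cal(c):
```

```bash
python3 -m pendant '[0,0,0,-1.45,0,2.15,0, 0,0,0,-1.45,0,2.15,0, 0,0,0,-1.45,0,2.15,0, 0,0,0,-1.45,0,2.15,0, 0,0,0,-1.45,0,2.15,0, 0,0,0,-1.45,0,2.15,0, 0,0,0,0,0,0,0, 0,0,0,0,0,0,0]'
python3 - <<'E'
from station import *
o=readout.get_obs();print(o['q'],o['tool_pos'],o['tool_rot'])
E
```

```text
time: 4.4
tool_pos: [0.4237, 0.0885, 0.1711]
tool_rot: [178.4, -42.8, -9.1]
wrist_force: [-0.2, -0.4, -0.2]
finger_gap: -0.0001
gripper_force: 0.0
[  6.17504701  -5.26624611 139.28757383 -69.60672758  12.69464623
 170.56129884] [0.42367712 0.08845963 0.17108288] [178.43387908 -42.83816224  -9.14893771]
```

```bash
cat > kin.py <<'E'
import numpy as np
from scipy.spatial.transform import Rotation as R
s=lambda a:np.sin(np.radians(a));c=lambda a:np.cos(np.radians(a))
obs=[([14.816,87.950],[.1371,-.5326,.2533],[180,0,14.43],-87.192),([-19.1407,135.1664],[.4008,.0922,.253],[179.5,-45.6,-8.7],6.7456),([-5.26625,139.28757],[.42368,.08846,.17108],[178.434,-42.838,-9.149],6.175)]
A=[];B=[]
for (q2,q3),p,e,q1 in obs:
    z=R.from_euler('xyz',e,degrees=True).as_matrix()[:,2];h=np.array([c(q1),s(q1),0])
    f=q2+q3
    # h a b c L : wrist=p-L z
    A.append([0,s(q2),s(f),-c(f),z@h]);B.append(np.dot(p,h))
    A.append([1,c(q2),c(f),s(f),z[2]]);B.append(p[2])
x,r,k,sv=np.linalg.lstsq(np.array(A),np.array(B),rcond=None)
if __name__=="__main__":print(x,np.array(A)@x-B,sv)
E
python3 kin.py
```

```text
[ 0.2208013   0.5347046   0.42568832 -0.05981648  0.33205604] [ 3.39069510e-06 -3.01050089e-05 -6.56609290e-06  9.48206952e-05
 -1.03279507e-05 -6.47156863e-05] [3.31465359 1.83699524 0.69453616 0.22205488 0.15788669]
```

```bash
cat >> kin.py <<'E'
h0,a,b,c0,L=x
LAP=np.array([.5536,.0722,0]);YAW=-8.8
lo=[-179.93,-52.35,10.71,-69.91,12.55,-178.61];hi=[179.93,119.4,147.94,249.91,155.21,178.61]
def axes(th,psi): # tool R, th below horizontal, yaw psi
    return R.from_euler('xyz',[180,-(90-th),psi],degrees=True).as_matrix()
def ik(p,M):
    z=M[:,2];W=np.array(p)-L*z;q1=np.degrees(np.arctan2(W[1],W[0]));r=np.hypot(W[0],W[1]);dz=W[2]-h0
    l2=np.hypot(b,c0);D=np.hypot(r,dz);cg=(D*D-a*a-l2*l2)/(2*a*l2)
    if abs(cg)>1:return None
    g=np.degrees(np.arccos(cg)) # angle between link dirs, from vertical cw
    be=np.degrees(np.arctan2(r,dz));q2=be-np.degrees(np.arctan2(l2*s(g),a+l2*c(g)))
    # link2 vector angle from vertical = f - off ; vector=(b s f - c c f, b c f + c s f)
    off=np.degrees(np.arctan2(c0,b));f=q2+g+off;q3=f-q2
    H=np.array([c(q1),s(q1),0]);Z=np.array([0,0,1]);e=np.array([-s(q1),c(q1),0])
    fd=s(f)*H+c(f)*Z;dn=c(f)*H-s(f)*Z
    q5=np.degrees(np.arccos(z@fd));q4=np.degrees(np.arctan2(z@e,z@dn))
    if q4<-69.91:q4+=360
    return np.array([q1,q2,q3,q4,q5])
def ok(q):return q is not None and all(q[i]>=lo[i]+2 and q[i]<=hi[i]-2 for i in range(5))
def tcp(A,r,th,psi,y=0): # upper tip corner at distance r on inner face
    M=axes(th,psi);Q=R.from_euler('y',A,degrees=True).apply([-r/1000,0,0])+[.064,y,.026]
    Q=R.from_euler('z',YAW,degrees=True).apply(Q)+LAP
    return Q-.011*M[:,0]-.022*M[:,2],M
E
python3 - <<'E'
from kin import *
np.set_printoptions(precision=1,suppress=True)
for (q,p,e,q1) in obs:print(ik(p,R.from_euler('xyz',e,degrees=True).as_matrix()))
for psi in(-50,-30,-9,10,30,50):
  for th in(30,40,50,60):
    print(psi,th,[ (A,ik(*tcp(A,128,th,psi))) if ok(ik(*tcp(A,128,th,psi))) else (A,'X') for A in(-2,)], [A for A in range(0,120,10) if ok(ik(*tcp(A,128,th,psi)))])
E
```

```text
[-75.6  16.   86.4  -0.   77.6]
[ 38.1 -14.7 132.7 -53.4  41. ]
[ 33.4  -2.1 136.6 -68.8  31. ]
-50 30 [(-2, 'X')] []
-50 40 [(-2, 'X')] [10, 20, 30, 40, 50, 60, 70, 80, 90, 100, 110]
-50 50 [(-2, array([ 37.8,  30. , 120. , -60.6,  47.5]))] [0, 10, 20, 30, 40, 50, 60, 70, 80, 90, 100, 110]
-50 60 [(-2, array([ 31.3,  25.7, 118.3, -47.9,  41.8]))] [0, 10, 20, 30, 40, 50, 60, 70, 80, 90, 100, 110]
-30 30 [(-2, 'X')] []
-30 40 [(-2, 'X')] []
-30 50 [(-2, 'X')] [40, 50, 60, 70, 80, 90, 100, 110]
-30 60 [(-2, array([ 28.1,  22. , 126.4, -61.7,  28.8]))] [0, 10, 20, 30, 40, 50, 60, 70, 80, 90, 100, 110]
-9 30 [(-2, 'X')] [40, 50, 60, 70, 80, 90, 100, 110]
-9 40 [(-2, array([ 30.2,  33.2, 144.6, 220.5,  48.3]))] [0, 10, 20, 30, 40, 50, 60]
-9 50 [(-2, array([ 24.8,  23.8, 139.1, 231.4,  27.2]))] [0, 10, 60, 70, 80, 90, 100, 110]
-9 60 [(-2, 'X')] [10, 20, 30, 40, 50, 60, 70, 80, 90, 100, 110]
10 30 [(-2, 'X')] [60, 70, 80, 90, 100, 110]
10 40 [(-2, 'X')] [30, 40, 50, 60, 70]
10 50 [(-2, array([  9. ,  23.1, 142. , 178.5,  25.2]))] [0, 10]
10 60 [(-2, 'X')] [40, 50, 60, 70, 80, 90, 100, 110]
30 30 [(-2, 'X')] [20, 30, 40, 50, 60, 70, 80, 90, 100, 110]
30 40 [(-2, array([-12.9,  33. , 143.7, 135.1,  47.7]))] [0, 10, 20, 30, 40, 50, 60, 70, 80, 90, 100, 110]
30 50 [(-2, array([ -7.2,  23.9, 138.5, 123.5,  27.8]))] [0, 10, 20, 30, 40, 50, 60, 70, 80, 90, 100, 110]
30 60 [(-2, array([ -2. ,  19.4, 132. ,  81. ,  15.5]))] [0, 10, 20, 30, 40, 50, 60, 70, 80, 90, 100, 110]
50 30 [(-2, array([-28.5,  42. , 133.8,  99.1,  59.2]))] [0, 10, 20, 30, 40, 50, 60, 70, 80, 90, 100, 110]
50 40 [(-2, array([-22.8,  33.2, 132.8,  95. ,  47.3]))] [0, 10, 20, 30, 40, 50, 60, 70, 80, 90, 100, 110]
50 50 [(-2, array([-16.3,  26.4, 130.1,  83.3,  36.3]))] [0, 10, 20, 30, 40, 50, 60, 70, 80, 90, 100, 110]
50 60 [(-2, array([ -9.3,  22.2, 126. ,  60.9,  29.5]))] [0, 10, 20, 30, 40, 50, 60, 70, 80, 90, 100, 110]
```

```bash
python3 - <<'E'
t=open('kin.py').read()
t=t.replace("q1=np.degrees(np.arctan2(W[1],W[0]));r=np.hypot(W[0],W[1])","rr=np.hypot(W[0],W[1]);q1=np.degrees(np.arctan2(W[1],W[0])-np.arcsin(OFF/rr));r=np.sqrt(rr*rr-OFF**2)").replace("h0,a,b,c0,L=x","h0,a,b,c0,L=x;OFF=.1100")
open('kin.py','w').write(t)
E
python3 - <<'E'
from kin import *
np.set_printoptions(precision=1,suppress=True)
for (q,p,e,q1) in obs:
  M=R.from_euler('xyz',e,degrees=True).as_matrix();print(ik(p,M),(np.array(p)-L*M[:,2])@[-s(q1),c(q1),0])
for psi in(-60,-45,-30,-9,10,30,45,60):
  for th in(30,40,50,60):
    print(psi,th,[ (A,ik(*tcp(A,128,th,psi))) if ok(ik(*tcp(A,128,th,psi))) else (A,'X') for A in(-2,)], [A for A in range(0,120,10) if ok(ik(*tcp(A,128,th,psi)))])
E
```

```text
[-87.1  14.8  87.9   0.   77.2] 0.11084372162824647
[  6.9 -19.1 135.2 -31.5  22.6] 0.11045782971204932
[  6.4  -5.2 139.2 -69.7  12.8] 0.11076996115938369
-60 30 [(-2, 'X')] []
-60 40 [(-2, 'X')] [10, 20, 30, 40, 50, 60, 70, 80, 90, 100, 110]
-60 50 [(-2, array([ 24. ,  31.4, 116.1, -61. ,  47. ]))] [0, 10, 20, 30, 40, 50, 60, 70, 80, 90, 100, 110]
-60 60 [(-2, array([ 17.9,  26.9, 115.7, -47.9,  41.2]))] [0, 10, 20, 30, 40, 50, 60, 70, 80, 90, 100, 110]
-45 30 [(-2, 'X')] []
-45 40 [(-2, 'X')] []
-45 50 [(-2, 'X')] [30, 40, 50, 60, 70, 80, 90, 100, 110]
-45 60 [(-2, array([ 15.5,  23.8, 122.4, -57.6,  31. ]))] [0, 10, 20, 30, 40, 50, 60, 70, 80, 90, 100, 110]
-30 30 [(-2, array([ 27.4,  42.5, 137. , 237.7,  59.7]))] [0, 10, 20, 30, 40, 50]
-30 40 [(-2, array([ 22.3,  32.9, 135.9, 241.1,  43.8]))] [0, 10]
-30 50 [(-2, 'X')] [60, 70, 80, 90, 100, 110]
-30 60 [(-2, 'X')] [10, 20, 30, 40, 50, 60, 70, 80, 90, 100, 110]
-9 30 [(-2, 'X')] [50, 60, 70, 80, 90, 100, 110]
-9 40 [(-2, 'X')] [20, 30, 40, 50, 60, 70]
-9 50 [(-2, array([  2. ,  23.1, 142. , 196.5,  25.6]))] [0, 10]
-9 60 [(-2, '
[... 781 characters left out ...]
50.1]))] [0, 10, 20, 30, 40, 50, 60, 70, 80, 90, 100, 110]
45 50 [(-2, array([-33.9,  24.9, 134.9,  76.8,  40.4]))] [0, 10, 20, 30, 40, 50, 60, 70, 80, 90, 100, 110]
45 60 [(-2, array([-25.6,  20.4, 130. ,  58.9,  33.4]))] [0, 10, 20, 30, 40, 50, 60, 70, 80, 90, 100, 110]
60 30 [(-2, array([-46. ,  41.9, 128.7,  69.1,  63. ]))] [0, 10, 20, 30, 40, 50, 60, 70, 80, 90, 100, 110]
60 40 [(-2, array([-40.9,  33.9, 128.5,  66.2,  55.3]))] [0, 10, 20, 30, 40, 50, 60, 70, 80, 90, 100, 110]
60 50 [(-2, array([-34.5,  27.4, 127. ,  59.6,  48. ]))] [0, 10, 20, 30, 40, 50, 60, 70, 80, 90, 100, 110]
60 60 [(-2, array([-27.1,  23.1, 124.1,  48.1,  42.1]))] [0, 10, 20, 30, 40, 50, 60, 70, 80, 90, 100, 110]
```

Run:
```python
from kin import *
np.set_printoptions(precision=0,suppress=True)
def m(q):return -99 if q is None else min(min(q[i]-lo[i],hi[i]-q[i]) for i in range(5))
for psi in(-30,-20,5,10,15,20,25,30,35,40,45):
  for th in(30,35,40,45,50,55):
    e=np.degrees(np.arctan(np.tan(np.radians(th))/c(psi-YAW)))
    print(psi,th,'slope %.0f'%e,np.array([m(ik(*tcp(A,128,th,psi))) for A in(-2,0,5,10,20,30,45,60,75,90,105,118)]))
```

```text
-30 30 slope 32 [11. 11. 11. 10.  8.  6.  3.  1. -0. -0.  0.  2.]
-30 35 slope 37 [ 11.  11.   9.   8.   5.   2.  -3.  -6.  -9. -10.  -9.  -8.]
-30 40 slope 42 [  9.   8.   6.   4.  -1.  -5. -12. -17. -20. -22. -23. -22.]
-30 45 slope 47 [  4.   3.  -0.  -3.  -9. -15. -24. -30. -35. -38. -39. -38.]
-30 50 slope 52 [ -5.  -6. -10. -14. -22. -30. -39.   6.  11.  14.  15.  15.]
-30 55 slope 57 [-19. -21. -26. -30. -39.   7.  15.  17.  19.  19.  19.  19.]
-20 30 slope 30 [ 4.  3.  3.  3.  4.  5.  8. 11. 15. 18. 22. 22.]
-20 35 slope 36 [ 4.  4.  4.  5.  6.  7. 10. 13. 14. 13. 13. 14.]
-20 40 slope 41 [ 6.  6.  6.  6.  8.  9. 11.  4. -1. -4. -4. -2.]
-20 45 slope 46 [  8.   8.   8.   9.  10.   7.  -5. -16. -25. -30. -31. -30.]
-20 50 slope 51 [ 10.  10.  11.  10.  -1. -13. -30.   3.   7.   7.   7.   6.]
-20 55 slope 56 [  5.   3.  -4. -12. -28.   2.   6.   9.  11.  11.  12.  11.]
5 30 slope 31 [-10. -10. -11. -11.  -9.  -7.  -3.   1.   6.  11.  15.  18.]
5 35 slope 36 [-8. -8. -8. -7. -6. -4.  0.  5. 10. 13. 12. 12.]
5 40 slope 41 [-5. -5. -4. -4. -2.  0.  4.  9.  6.  4.  4.  4.]
5 45 slo
[... 2615 characters left out ...]
 [ 5.  5.  5.  5.  7.  8. 12. 16. 21. 25. 30. 33.]
40 40 slope 52 [ 6.  6.  7.  7.  9. 10. 14. 19. 23. 28. 32. 35.]
40 45 slope 57 [ 8.  8.  9.  9. 11. 13. 17. 21. 26. 31. 35. 34.]
40 50 slope 61 [11. 11. 11. 12. 14. 16. 20. 24. 29. 34. 33. 33.]
40 55 slope 65 [13. 13. 14. 15. 16. 19. 23. 27. 32. 34. 34. 33.]
45 30 slope 44 [ 8.  8.  8.  8.  9. 10. 14. 18. 22. 27. 31. 34.]
45 35 slope 50 [ 8.  8.  9.  9. 10. 12. 15. 19. 24. 29. 33. 36.]
45 40 slope 55 [10. 10. 10. 10. 11. 13. 17. 22. 26. 31. 35. 38.]
45 45 slope 59 [11. 11. 11. 12. 13. 16. 19. 24. 29. 33. 37. 38.]
45 50 slope 64 [13. 13. 14. 14. 16. 18. 22. 27. 31. 36. 38. 37.]
45 55 slope 68 [15. 15. 16. 17. 18. 21. 25. 29. 34. 37. 38. 37.]
```

Run:
```python
from kin import *
np.set_printoptions(precision=0,suppress=True)
def m(q):return -99 if q is None else min(min(q[i]-lo[i],hi[i]-q[i]) for i in range(5))
P=np.array([.50,.07,.22])
print("tilt at psi45");
for th in(80,70,60,50,40,35):q=ik(P,axes(th,45));print(th,q,m(q))
print('yaw')
for psi in range(45,-25,-5):q=ik(P,axes(37,psi));print(psi,q,m(q))
T,M=tcp(1,128,37,-20)
f=np.array([c(YAW),s(YAW),0])
for bk in(0,.02,.04,.06):
  for z in(0,.04,.08,.12):
    q=ik(T-bk*f+[0,0,z],M);print(bk,z,np.round(T-bk*f+[0,0,z],3).tolist() and '',q,m(q))
print((T).round(4))
```

```text
tilt at psi45
80 [-10.   7. 103.   9.  64.] 44.952553263973485
70 [-17.   4. 109.  21.  59.] 38.801237981468375
60 [-24.   2. 115.  34.  56.] 32.7069034331692
50 [-31.   2. 121.  48.  57.] 26.810935760434262
40 [-38.   4. 127.  61.  61.] 21.296518528350347
35 [-41.   6. 129.  66.  64.] 18.756431859625792
yaw
45 [-40.   5. 128.  64.  62.] 19.751447553162507
40 [-39.   3. 131.  67.  59.] 17.312700956024372
35 [-38.   0. 133.  70.  54.] 15.092156436653482
30 [-36.  -2. 135.  73.  50.] 13.136291078868197
25 [-34.  -3. 136.  77.  45.] 11.495094460052826
20 [-31.  -5. 138.  81.  39.] 10.218896260704781
15 [-26.  -6. 139.  86.  32.] 9.353389312380159
10 [-22.  -6. 139.  93.  25.] 8.9334392660287
5 [-16.  -6. 139. 102.  17.] 4.472360157404712
0 [-10.  -6. 138. 123.  10.] -2.9054876932330984
-5 [ -4.  -5. 138. 186.   6.] -6.529387778782479
-10 [  1.  -3. 136. 239.  11.] -1.8462642105922296
-15 [  7.  -1. 134. 256.  18.] -6.322581800865777
-20 [ 11.   1. 132. 266.  24.] -15.631935143915683
0 0  [ 17.  35. 143. 218.  51.] 4.906172542591264
0 0.04  [ 17.  26. 142. 223.  44.] 5.552713045174073
0 0.08  [ 17.  18. 141. 232.  37.] 6.969261810566962
0 0.12  [ 17.  10. 139. 244.  32.] 6.026851448777876
0.02 0  [ 19.  35. 145. 219.  53.] 3.0152546443314066
0.02 0.04  [ 19.  26. 144. 225.  46.] 3.7021343069671673
0.02 0.08  [ 19.  17. 143. 233.  39.] 5.200331255080982
0.02 0.12  [ 19.   9. 141. 246.  33.] 4.403128457397344
0.04 0  [ 21.  36. 147. 220.  55.] 1.2278794386715504
0.04 0.04  [ 21.  26. 146. 226.  47.] 1.9584946763235962
0.04 0.08  [ 21.  16. 144. 235.  40.] 3.543977390044205
0.04 0.12  [ 21.   8. 142. 247.  35.] 2.413133347067941
0.06 0  [ 24.  36. 148. 222.  56.] -0.43617872521912204
0.06 0.04  [ 24.  26. 148. 228.  48.] 0.3410924092126777
0.06 0.08  [ 24.  16. 146. 237.  41.] 2.0182201200897225
0.06 0.12  [ 24.   7. 143. 250.  36.] 0.039677246292910695
[0. 0. 0.]
```

```bash
python3 -m pendant '[0,-5,0,0.7,0,-0.7,0, 0,-5,0,0.7,0,-0.7,0, 0,-5,0,0.7,0,-0.7,0, 0,-6,0,0,0,0,0, 0,-6,0,0,0,0,0, 0,-6,0,0,0,0,0, 0,-6,0,0,0,0,0, 0,0,-6.4,0,0,0,0, 0,0,-6.4,0,0,0,0, 0,0,-6.4,0,0,0,0, 0,0,-6.4,0,0,0,0, 0,0,-6.4,0,0,0,0, 0,0,-6.4,0,0,0,0, 0,0,-6.4,0,0,0,0, 0,0,-6.4,0,0,0,0, 0,0,0,0,0,0,0]'
python3 - <<'E'
from kin import *
from station import readout
np.set_printoptions(precision=3,suppress=True)
def m(q):return -99 if q is None else round(min(min(q[i]-lo[i],hi[i]-q[i]) for i in range(5)),1)
p=readout.get_obs()['tool_pos']
for th in(80,60,45,33):print(th,ik(p,axes(th,42)),m(ik(p,axes(th,42))))
M=axes(33,42);RL=R.from_euler('z',YAW,degrees=True)
for bx in(-110,-100,-85,-64):
  for z in(20.5,60,100):
    Q=RL.apply([bx/1000,0,z/1000])+LAP;T=Q-M@[.011,.0145,.022]
    print(bx,z,T,ik(T,M),m(ik(T,M)),M.T@(T-p)*100)
E
```

```text
time: 5.73
tool_pos: [0.4267, 0.0722, 0.1846]
tool_rot: [164.4, -8.2, 40.7]
wrist_force: [-0.1, -0.5, -0.5]
finger_gap: 0.0002
gripper_force: 0.0
80 [-11.579   1.624 114.903   9.499  57.854] 33.0
60 [-28.384  -4.205 127.178  36.557  52.255] 20.8
45 [-43.014  -2.843 136.129  56.143  58.025] 11.8
33 [-53.814   4.095 142.61   66.086  65.883] 5.3
-110 20.5 [0.417 0.083 0.023] [-54.146  45.181 150.529  94.186  56.729] -2.6 [-13.518  -1.484   8.815]
-110 60 [0.417 0.083 0.063] [-54.146  34.199 150.447  86.884  56.625] -2.5 [-10.205  -1.484   6.664]
-110 100 [0.417 0.083 0.103] [-54.146  22.869 149.313  78.937  58.172] -1.4 [-6.85  -1.484  4.485]
-100 20.5 [0.427 0.082 0.023] [-52.254  44.019 149.024  94.261  57.001] -1.1 [-13.174  -0.709   9.345]
-100 60 [0.427 0.082 0.063] [-52.254  33.587 148.947  87.394  56.848] -1.0 [-9.861 -0.709  7.194]
-100 100 [0.427 0.082 0.103] [-52.254  22.896 147.88   79.918  58.155] 0.1 [-6.506 -0.709  5.015]
-85 20.5 [0.442 0.08  0.023] [-49.692  42.63  146.817  94.432  57.227] 1.1 [-12.657   0.454  10.14 ]
-85 60 [0.442 0.08  0.063] [-49.692  32.923 146.746  88.094  57.01 ] 1.2 [-9.345  0.454  7.989]
-85 100 [0.442 0.08  0.103] [-49.692  23.051 145.764  81.189  58.029] 2.2 [-5.99   0.454  5.81 ]
-64 20.5 [0.462 0.076 0.023] [-46.571  41.236 143.8    94.681  57.269] 4.1 [-11.934   2.081  11.253]
-64 60 [0.462 0.076 0.063] [-46.571  32.38  143.737  88.905  56.989] 4.2 [-8.622  2.081  9.102]
-64 100 [0.462 0.076 0.103] [-46.571  23.449 142.848  82.613  57.718] 5.1 [-5.267  2.081  6.924]
```

```bash
cat > go.py <<'E'
from kin import *
from station import readout
np.set_printoptions(precision=2,suppress=True)
RL=R.from_euler('z',YAW,degrees=True)
W=.0145
def m(q):return -99 if q is None else round(min(min(q[i]-lo[i],hi[i]-q[i]) for i in range(5)),1)
def Tq(Q,M): return RL.apply(np.array(Q)/1000)+LAP-M@[.011,W,.022]
def st():
    o=readout.get_obs();return o,o['tool_pos'],R.from_euler('xyz',o['tool_rot'],degrees=True).as_matrix()
def Qnow(p,M): return RL.inv().apply(p+M@[.011,W,.022]-LAP)*1000
E
cat > to.py <<'E'
import sys
from go import *
th,psi,qx,qy,qz=map(float,sys.argv[1:6])
o,p,C=st();M=axes(th,psi);T=Tq([qx,qy,qz],M)
print('Qnow',Qnow(p,C),'F',o['wrist_force'],'lapF',RL.inv().apply(o['wrist_force']))
print('turn',R.from_matrix(C.T@M).as_rotvec(degrees=True),'shift after turn cm',M.T@(T-p)*100,'before',C.T@(T-p)*100,'margin',m(ik(T,M)))
E
python3 to.py 33 45 -85 0 90; python3 to.py 33 45 -85 0 20.5
```

```text
Qnow [-101.59  -22.13  169.09] F [-0.1  -0.54 -0.46] lapF [-0.02 -0.55 -0.46]
turn [16.99 48.99  2.93] shift after turn cm [-6.89  0.66  6.27] before [ 0.22 -1.97  9.12] margin 4.0
Qnow [-101.59  -22.13  169.09] F [-0.1  -0.54 -0.46] lapF [-0.02 -0.55 -0.46]
turn [16.99 48.99  2.93] shift after turn cm [-12.71   0.66  10.05] before [-0.77 -3.82 15.75] margin 3.3
```

```bash
python3 -m pendant '[2.12,6.12,0.37,0,0,0,0, 2.12,6.12,0.37,0,0,0,0, 2.12,6.12,0.37,0,0,0,0, 2.12,6.12,0.37,0,0,0,0, 2.12,6.12,0.37,0,0,0,0, 2.12,6.12,0.37,0,0,0,0, 2.12,6.12,0.37,0,0,0,0, 2.12,6.12,0.37,0,0,0,0, 0,0,0,-1.7,0.15,1.5,0, 0,0,0,-1.7,0.15,1.5,0, 0,0,0,-1.7,0.15,1.5,0, 0,0,0,-1.7,0.15,1.5,0, 0,0,0,0,0,0,0, 0,0,0,0,0,0,0]' 
python3 to.py 33 45 -85 0 50
```

```text
time: 6.9
tool_pos: [0.4144, 0.061, 0.0853]
tool_rot: [178.2, -41.3, 43.2]
wrist_force: [0.0, 0.7, -0.2]
finger_gap: 0.0002
gripper_force: 0.0
Qnow [-110.11  -23.95   76.38] F [ 0.02  0.65 -0.2 ] lapF [-0.08  0.65 -0.2 ]
turn [ 3.1  15.75 -0.92] shift after turn cm [-1.    0.75  4.43] before [0.25 0.51 4.57] margin 3.3
```

```bash
python3 -m pendant '[0,0,0,0.5,0.25,1.7,0, 0,0,0,0.5,0.25,1.7,0, 1,5.2,-0.3,0,0,0,0, 1,5.2,-0.3,0,0,0,0, 1,5.2,-0.3,0,0,0,0, 0,0,0,0,0,0,0]' 
python3 to.py 33 45 -85 0 40
python3 - <<'E'
from h import *
a=snap("top","top1")[185:285,190:320];b=snap("side","side1")[130:250,130:260]
f=lambda x:cv2.resize(x,(390,300 if x is a else 360),interpolation=cv2.INTER_CUBIC)
A=f(a);B=f(b);A=np.vstack([A,np.zeros((60,390,3),np.uint8)])
cv2.imwrite("pics/z1.png",np.hstack([A,B])[:,:,::-1])
E
```

```text
time: 7.4
tool_pos: [0.441, 0.0756, 0.0653]
tool_rot: [180.0, -57.0, 45.0]
wrist_force: [0.7, -1.8, -0.4]
finger_gap: -0.0001
gripper_force: 0.0
Qnow [-85.67  -2.78  62.57] F [ 0.66 -1.8  -0.44] lapF [ 0.93 -1.68 -0.44]
turn [ 0.05 -0.01 -0.02] shift after turn cm [-1.75 -0.11  1.45] before [-1.75 -0.11  1.45] margin 3.2
```

View pics/z1.png

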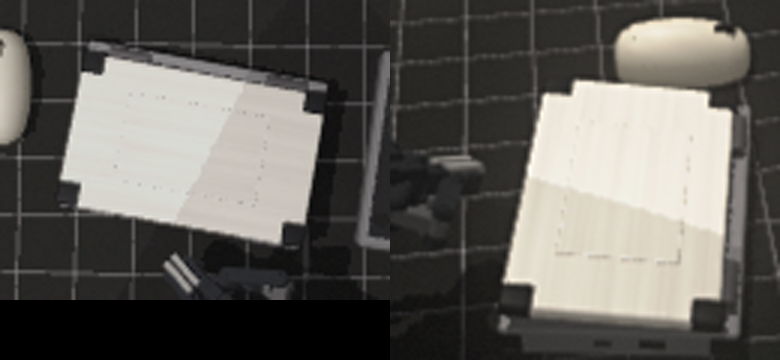

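The picture shows the closed fingertips at about (252,269) in the top view, just in front of the lip middle. I'll check that against the kinematics.

Run:
```python
from go import *
import h
o,p,M=st()
for w in(.0145,.011,-.011):
  Q=p+M@[.011,w,.022];print(w,h.proj("top",Q),(h.proj("top",Q)-[190,185])*3,(h.proj("side",Q)-[130,130])*3)
g=RL.inv()
for uv in((243,272),(252.5,268)):print(g.apply(h.atz("top",uv,.063)-LAP)*1000)
```

```text
0.0145 [[249.53 267.36]] [[178.58 247.08]] [[101.17 167.89]]
0.011 [[248.51 268.35]] [[175.54 250.05]] [[ 97.18 165.58]]
-0.011 [[242.12 274.59]] [[156.37 268.77]] [[ 72.36 151.27]]
[-100.24   11.79   63.  ]
[-86.63  -9.76  63.  ]
```

```bash
python3 -m pendant '[0,0,0,-0.75,0,0.49,0, 0,0,0,-0.75,0,0.49,0, 0,0,0,-0.75,0,0.49,0, 0,0,0,-0.75,0,0.49,0, 0,0,0,-0.4,0,0.26,0, 0,0,0,0,0,0,0, 0,0,0,0,0,0,0]' 
python3 to.py 33 45 -68 0 20.5;python3 to.py 33 45 -64 0 20.5
```

```text
time: 8.08
tool_pos: [0.4404, 0.077, 0.027]
tool_rot: [179.2, -56.7, 45.8]
wrist_force: [0.9, 0.6, 0.5]
finger_gap: 0.0
gripper_force: 0.0
Qnow [-86.44  -1.35  24.22] F [0.88 0.62 0.55] lapF [0.78 0.75 0.55]
turn [0.13 0.27 0.45] shift after turn cm [0.34 1.4  1.21] before [0.34 1.4  1.21] margin 5.7
Qnow [-86.44  -1.35  24.22] F [0.88 0.62 0.55] lapF [0.78 0.75 0.55]
turn [0.13 0.27 0.45] shift after turn cm [0.47 1.73 1.41] before [0.46 1.73 1.41] margin 6.2
```

```bash
python3 -m pendant '[0,0,0,-0.15,0.3,0.3,0, 0,0,0,0.1,0.4,0.3,0, 0,0,0,0.15,0.4,0.3,0, 0,0,0,0.2,0.3,0.25,0, 0,0,0,0,0,0,0]' 
python3 to.py 33 45 -64 0 20.5;python3 -m pendant '[0,0,0,0.05,0.15,0.1,0, 0,0,0,0.05,0.15,0.1,0, 0,0,0,0,0,0,0]';python3 to.py 33 45 -64 0 20.5; python3 to.py 33 45 -64 0 30.5
```

```text
time: 8.5
tool_pos: [0.4589, 0.0748, 0.0223]
tool_rot: [179.3, -56.8, 45.7]
wrist_force: [0.4, -0.1, -0.5]
finger_gap: -0.0002
gripper_force: 0.0
Qnow [-67.84  -0.75  19.53] F [ 0.39 -0.12 -0.53] lapF [ 0.41 -0.06 -0.53]
turn [0.11 0.22 0.39] shift after turn cm [0.24 0.26 0.19] before [0.24 0.26 0.19] margin 6.2
time: 8.75
tool_pos: [0.4618, 0.0745, 0.0219]
tool_rot: [179.5, -56.8, 45.5]
wrist_force: [-0.2, 0.3, 0.5]
finger_gap: -0.0001
gripper_force: 0.0
Qnow [-64.93  -0.6   19.09] F [-0.15  0.26  0.54] lapF [-0.19  0.24  0.54]
turn [0.09 0.23 0.3 ] shift after turn cm [0.17 0.04 0.01] before [0.17 0.04 0.01] margin 6.2
Qnow [-64.93  -0.6   19.09] F [-0.15  0.26  0.54] lapF [-0.19  0.24  0.54]
turn [0.09 0.23 0.3 ] shift after turn cm [ 1.01  0.04 -0.53] before [ 1.01  0.04 -0.54] margin 6.2
```

```bash
python3 -m pendant '[0,0,0,0.06,0.16,0.1,0, 0,0,0,0.06,0.16,0.1,0, 0,0,0,0,0,0,0]'; python3 -m pendant '[0,0,0,0.21,0,-0.136,0, 0,0,0,0.21,0,-0.136,0, 0,0,0,0.21,0,-0.136,0, 0,0,0,0.21,0,-0.136,0, 0,0,0,0,0,0,0, 0,0,0,0,0,0,0]';python3 to.py 33 45 -60 0 40
```

```text
time: 9.0
tool_pos: [0.4652, 0.0742, 0.0217]
tool_rot: [179.5, -56.7, 45.5]
wrist_force: [-3.3, -0.4, 0.9]
finger_gap: 0.0002
gripper_force: 0.0
time: 9.5
tool_pos: [0.4657, 0.0738, 0.0321]
tool_rot: [179.4, -56.8, 45.6]
wrist_force: [0.5, 0.7, -0.3]
finger_gap: 0.0002
gripper_force: 0.0
Qnow [-61.02  -0.66  29.33] F [ 0.53  0.7  -0.31] lapF [ 0.42  0.78 -0.31]
turn [0.12 0.23 0.35] shift after turn cm [ 0.96  0.04 -0.48] before [ 0.95  0.05 -0.49] margin 6.7
```

```bash
for i in 1 2; do python3 -m pendant '[0,0,0,0.17,0,-0.11,0, 0,0,0,0.17,0,-0.11,0, 0,0,0,0,0,0,0]' | grep -E "pos|force"; done;python3 - <<'E'
from h import *
a=snap("top","top2")[185:285,190:320];b=snap("side","side2")[130:250,130:260]
f=lambda x:cv2.resize(x,(390,300 if x is a else 360),interpolation=cv2.INTER_CUBIC)
A=f(a);B=f(b);A=np.vstack([A,np.zeros((60,390,3),np.uint8)])
cv2.imwrite("pics/z2.png",np.hstack([A,B])[:,:,::-1])
E
```

```text
tool_pos: [0.4656, 0.074, 0.0362]
wrist_force: [-0.1, -0.6, 0.0]
gripper_force: 0.1
tool_pos: [0.4654, 0.0741, 0.0401]
wrist_force: [0.7, 0.5, -1.6]
gripper_force: 0.7
```

View pics/z2.png

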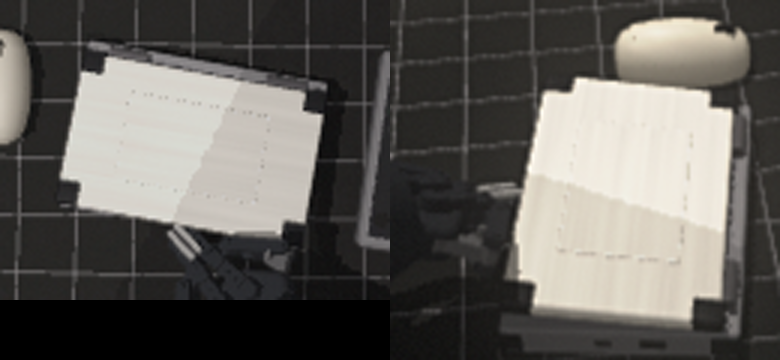

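```bash
sed -i 's/^W=.0145/W=.011/' go.py
cat > arc.py <<'E'
import sys
from go import *
o,p,C=st();M=axes(33,45)
print('Q',Qnow(p,C),'lapF',RL.inv().apply(o['wrist_force']),R.from_matrix(C.T@M).as_rotvec(degrees=True),o['time'])
prev=p
for A in map(float,sys.argv[1:]):
    if A<45: Q=[64-134.5*c(A)+7,0,26+134.5*s(A)-8]
    else: Q=[64-124.3*c(A),0,26+124.3*s(A)]
    T=Tq(Q,M);print(A,Q,'step',C.T@(T-prev)*100,m(ik(T,M)));prev=T
E
python3 arc.py 10 15 20 25 30 35 40 45
```

```text
Q [-64.09   1.58  37.14] lapF [-0.63 -0.35 -1.4 ] [0.09 0.25 0.31] 10.1
10.0 [np.float64(-61.456642780141976), 0, np.float64(41.35567989620213)] step [ 0.36  0.31 -0.2 ] 7.0
15.0 [np.float64(-58.9170236358797), 0, np.float64(52.81116156628904)] step [ 1.04  0.21 -0.5 ] 7.4
20.0 [np.float64(-55.38865749570468), 0, np.float64(64.00170927730244)] step [ 1.05  0.29 -0.44] 8.0
25.0 [np.float64(-50.89839735642941), 0, np.float64(74.84215620412408)] step [ 1.05  0.37 -0.37] 8.8
30.0 [np.float64(-45.48041680900701), 0, np.float64(85.24999999999999)] step [ 1.04  0.44 -0.3 ] 9.7
35.0 [np.float64(-39.1759499568694), 0, np.float64(95.14603068921569)] step [ 1.03  0.51 -0.23] 10.8
40.0 [np.float64(-32.032977599502544), 0, np.float64(104.45493350283952)] step [ 1.01  0.58 -0.16] 12.0
45.0 [np.float64(-23.893372901487865), 0, np.float64(113.89337290148785)] step [ 1.05  0.66 -0.11] 13.4
```

```bash
python3 -m pendant '[0,0,0,0.18,0.15,-0.1,0, 0,0,0,0.18,0.15,-0.1,0, 0,0,0,0.26,0.05,-0.125,0, 0,0,0,0.26,0.05,-0.125,0, 0,0,0,0.26,0.05,-0.125,0, 0,0,0,0.26,0.05,-0.125,0]' | grep -E "pos|force"; python3 -m pendant '[0,0,0,0.26,0.07,-0.11,0, 0,0,0,0.26,0.07,-0.11,0, 0,0,0,0.26,0.07,-0.11,0, 0,0,0,0.26,0.07,-0.11,0]' | grep -E "pos|force"; python3 -m pendant '[0,0,0,0.26,0.09,-0.09,0, 0,0,0,0.26,0.09,-0.09,0, 0,0,0,0.26,0.09,-0.09,0, 0,0,0,0.26,0.09,-0.09,0]' | grep -E "pos|force"; python3 arc.py 25 30 35 40 45 50
```

```text
tool_pos: [0.469, 0.0732, 0.0555]
wrist_force: [-6.3, 1.7, -1.2]
gripper_force: 2.9
tool_pos: [0.4721, 0.0728, 0.0665]
wrist_force: [-7.4, 1.5, -1.1]
gripper_force: 3.2
tool_pos: [0.4764, 0.0723, 0.0773]
wrist_force: [-7.4, 0.5, -1.0]
gripper_force: 3.1
Q [-53.01   1.63  74.41] lapF [-7.38 -0.63 -0.97] [-0.13  0.28  0.25] 11.2667
25.0 [np.float64(-50.89839735642941), 0, np.float64(74.84215620412408)] step [ 0.03  0.26 -0.02] 8.8
30.0 [np.float64(-45.48041680900701), 0, np.float64(85.24999999999999)] step [ 1.04  0.44 -0.3 ] 9.7
35.0 [np.float64(-39.1759499568694), 0, np.float64(95.14603068921569)] step [ 1.03  0.51 -0.23] 10.8
40.0 [np.float64(-32.032977599502544), 0, np.float64(104.45493350283952)] step [ 1.01  0.58 -0.16] 12.0
45.0 [np.float64(-23.893372901487865), 0, np.float64(113.89337290148785)] step [ 1.05  0.66 -0.12] 13.4
50.0 [np.float64(-15.898499884036838), 0, np.float64(121.21932427968896)] step [ 0.87  0.65 -0.01] 14.7
```

Run:
```python
from h import *
a=snap("top","top3")[185:285,190:320];b=snap("side","side3")[130:230,130:260]
f=lambda x:cv2.resize(x,None,fx=3.07,fy=5,interpolation=cv2.INTER_CUBIC) if 0 else cv2.resize(x,(400,308),interpolation=cv2.INTER_CUBIC)
cv2.imwrite("pics/z3.png",np.hstack([f(a),f(b)])[:,:,::-1])
```

```text
(no output)
```

View pics/z3.png

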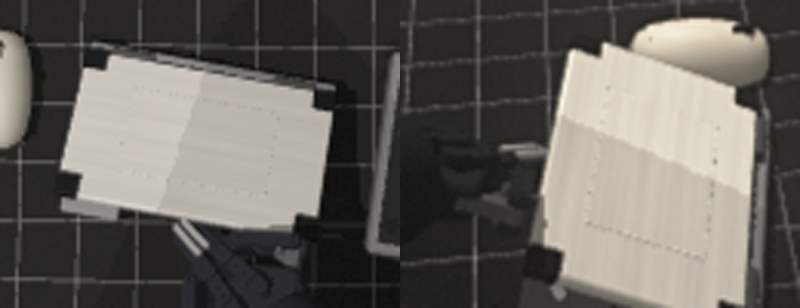

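```bash
python3 -m pendant '[0,0,0,-0.06,-0.16,-0.1,0, 0,0,0,0,0,0,0]' | grep -E "pos|force";  python3 -m pendant '[0,0,0,-0.06,-0.16,-0.1,0, 0,0,0,0,0,0,0]' | grep -E "pos|force"; python3 arc.py 25 30
```

```text
tool_pos: [0.4755, 0.0716, 0.0774]
wrist_force: [-3.1, 1.4, -2.8]
gripper_force: 1.8
tool_pos: [0.474, 0.0713, 0.0773]
wrist_force: [-1.3, 0.6, -2.9]
gripper_force: 1.5
Q [-55.25   0.21  74.54] lapF [-1.33  0.38 -2.91] [0.09 0.25 0.29] 11.7
25.0 [np.float64(-50.89839735642941), 0, np.float64(74.84215620412408)] step [0.15 0.36 0.19] 8.8
30.0 [np.float64(-45.48041680900701), 0, np.float64(85.24999999999999)] step [ 1.04  0.44 -0.3 ] 9.7
```

```bash
python3 -m pendant '[0,0,0,0.26,0.1,-0.08,0, 0,0,0,0.26,0.1,-0.08,0, 0,0,0,0.26,0.1,-0.08,0, 0,0,0,0.26,0.1,-0.08,0]' | grep -E "pos|force";  python3 -m pendant '[0,0,0,0.26,0.12,-0.065,0, 0,0,0,0.26,0.12,-0.065,0, 0,0,0,0.26,0.12,-0.065,0, 0,0,0,0.26,0.12,-0.065,0]' | grep -E "pos|force"; python3 arc.py 35 40 45 50 55
```

```text
tool_pos: [0.4792, 0.0707, 0.0882]
wrist_force: [-2.1, 0.6, -3.0]
gripper_force: 1.8
tool_pos: [0.4851, 0.0698, 0.0984]
wrist_force: [-2.4, 0.8, -2.9]
gripper_force: 1.8
Q [-44.02   0.44  95.6 ] lapF [-2.51  0.47 -2.87] [0.09 0.23 0.32] 12.3667
35.0 [np.float64(-39.1759499568694), 0, np.float64(95.14603068921569)] step [0.09 0.41 0.24] 10.8
40.0 [np.float64(-32.032977599502544), 0, np.float64(104.45493350283952)] step [ 1.01  0.58 -0.16] 12.0
45.0 [np.float64(-23.893372901487865), 0, np.float64(113.89337290148785)] step [ 1.05  0.66 -0.11] 13.4
50.0 [np.float64(-15.898499884036838), 0, np.float64(121.21932427968896)] step [ 0.87  0.65 -0.01] 14.7
55.0 [np.float64(-7.295551038435036), 0, np.float64(127.82059910512167)] step [0.83 0.7  0.06] 16.0
```

```bash
python3 -m pendant '[0,0,0,0.25,0.14,-0.04,0, 0,0,0,0.25,0.14,-0.04,0, 0,0,0,0.25,0.14,-0.04,0, 0,0,0,0.25,0.14,-0.04,0]' | grep -E "pos|force";  python3 -m pendant '[0,0,0,0.24,0.155,-0.03,0, 0,0,0,0.24,0.155,-0.03,0, 0,0,0,0.24,0.155,-0.03,0, 0,0,0,0.24,0.155,-0.03,0]' | grep -E "pos|force"; python3 -m pendant '[0,0,0,0.22,0.165,0,0, 0,0,0,0.22,0.165,0,0, 0,0,0,0.22,0.165,0,0, 0,0,0,0.22,0.165,0,0]' | grep -E "pos|force"; python3 arc.py 50 55 60 65 70 75 80 85 90
python3 - <<'E'
from h import *
a=snap("top","top4")[165:285,190:320];b=snap("side","side4")[110:230,130:260]
f=lambda x:cv2.resize(x,(400,369),interpolation=cv2.INTER_CUBIC)
cv2.imwrite("pics/z4.png",np.hstack([f(a),f(b)])[:,:,::-1])
E
```

```text
tool_pos: [0.4919, 0.069, 0.1076]
wrist_force: [-3.5, -0.6, -1.1]
gripper_force: 1.9
tool_pos: [0.4993, 0.0676, 0.1163]
wrist_force: [-4.6, -0.7, -0.1]
gripper_force: 1.8
tool_pos: [0.5075, 0.0663, 0.1237]
wrist_force: [-4.4, 0.5, -1.0]
gripper_force: 1.6
Q [-21.37   0.34 120.88] lapF [-4.39 -0.16 -1.03] [0.09 0.22 0.3 ] 13.3667
50.0 [np.float64(-15.898499884036838), 0, np.float64(121.21932427968896)] step [0.19 0.46 0.23] 14.7
55.0 [np.float64(-7.295551038435036), 0, np.float64(127.82059910512167)] step [0.83 0.7  0.06] 16.0
60.0 [np.float64(1.8499999999999872), 0, np.float64(133.6469576904057)] step [0.78 0.74 0.13] 17.5
65.0 [np.float64(11.468550065631064), 0, np.float64(138.6540579286556)] step [0.73 0.78 0.2 ] 18.9
70.0 [np.float64(21.48689618461937), 0, np.float64(142.80379276368842)] step [0.67 0.81 0.27] 20.4
75.0 [np.float64(31.828792693756675), 0, np.float64(146.06458020773118)] step [0.6  0.84 0.33] 21.9
80.0 [np.float64(42.41553151600055), 0, np.float64(148.41160369941747)] step [0.53 0.86 0.4 ] 23.3
85.0 [np.float64(53.1665411764661), 0, np.float64(149.82700097280397)] step [0.46 0.87 0.46] 24.8
90.0 [np.float64(63.99999999999999), 0, np.float64(150.3)] step [0.39 0.88 0.51] 26.3
```

View pics/z4.png

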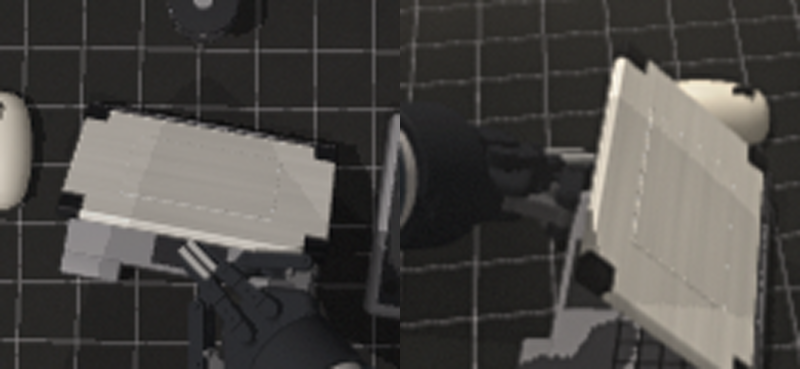

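```bash
python3 -m pendant '[0,0,0,0.21,0.175,0.01,0, 0,0,0,0.21,0.175,0.01,0, 0,0,0,0.21,0.175,0.01,0, 0,0,0,0.21,0.175,0.01,0]' | grep -E "pos|force";  python3 -m pendant '[0,0,0,0.195,0.19,0.03,0, 0,0,0,0.195,0.19,0.03,0, 0,0,0,0.195,0.19,0.03,0, 0,0,0,0.195,0.19,0.03,0]' | grep -E "pos|force"; python3 -m pendant '[0,0,0,0.18,0.2,0.05,0, 0,0,0,0.18,0.2,0.05,0, 0,0,0,0.18,0.2,0.05,0, 0,0,0,0.18,0.2,0.05,0]' | grep -E "pos|force"; python3 arc.py 65 70 75 80
python3 - <<'E'
from go import *
o,p,C=st();Q=Qnow(p,C);d=Q-[64,0,26];print(np.hypot(d[0],d[2]),np.degrees(np.arctan2(d[2],-d[0])))
E
```

```text
tool_pos: [0.5159, 0.0648, 0.1305]
wrist_force: [-4.1, 0.1, -0.8]
gripper_force: 1.5
tool_pos: [0.525, 0.0633, 0.1364]
wrist_force: [-3.7, 0.2, -0.5]
gripper_force: 1.5
tool_pos: [0.5346, 0.0616, 0.1413]
wrist_force: [-3.4, -0.4, 0.7]
gripper_force: 1.5
Q [  6.15  -0.12 138.53] lapF [-3.32 -0.94  0.7 ] [0.09 0.22 0.3 ] 14.4667
65.0 [np.float64(11.468550065631064), 0, np.float64(138.6540579286556)] step [0.18 0.42 0.27] 18.9
70.0 [np.float64(21.48689618461937), 0, np.float64(142.80379276368842)] step [0.67 0.81 0.27] 20.4
75.0 [np.float64(31.828792693756675), 0, np.float64(146.06458020773118)] step [0.6  0.84 0.33] 21.9
80.0 [np.float64(42.41553151600055), 0, np.float64(148.41160369941747)] step [0.53 0.86 0.4 ] 23.3
126.52941802076998 62.795472926771865
```

```bash
python3 -m pendant '[0,0,0,0.175,0.2,0.06,0, 0,0,0,0.175,0.2,0.06,0, 0,0,0,0.175,0.2,0.06,0, 0,0,0,0.175,0.2,0.06,0, 0,0,0,0.16,0.207,0.075,0, 0,0,0,0.16,0.207,0.075,0, 0,0,0,0.16,0.207,0.075,0, 0,0,0,0.16,0.207,0.075,0]' | grep -E "pos|force";  python3 -m pendant '[0,0,0,0.14,0.213,0.092,0, 0,0,0,0.14,0.213,0.092,0, 0,0,0,0.14,0.213,0.092,0, 0,0,0,0.14,0.213,0.092,0, 0,0,0,0.125,0.217,0.108,0, 0,0,0,0.125,0.217,0.108,0, 0,0,0,0.125,0.217,0.108,0, 0,0,0,0.125,0.217,0.108,0]' | grep -E "pos|force"; python3 -m pendant '[0,0,0,0.107,0.22,0.122,0, 0,0,0,0.107,0.22,0.122,0, 0,0,0,0.107,0.22,0.122,0, 0,0,0,0.107,0.22,0.122,0]' | grep -E "pos|force"; python3 arc.py 90 95 100 105 110 115 118
python3 - <<'E'
from go import *
o,p,C=st();Q=Qnow(p,C);d=Q-[64,0,26];print(np.hypot(d[0],d[2]),np.degrees(np.arctan2(d[2],-d[0])))
from h import *
a=snap("top","top5")[165:285,190:320];b=snap("side","side5")[110:230,130:260]
f=lambda x:cv2.resize(x,(400,369),interpolation=cv2.INTER_CUBIC)
cv2.imwrite("pics/z5.png",np.hstack([f(a),f(b)])[:,:,::-1])
E
```

```text
tool_pos: [0.5545, 0.0585, 0.1496]
wrist_force: [-3.5, 0.2, 1.1]
gripper_force: 1.4
tool_pos: [0.5756, 0.0552, 0.1542]
wrist_force: [-2.7, -0.8, 1.0]
gripper_force: 1.3
tool_pos: [0.5863, 0.0535, 0.1551]
wrist_force: [-2.8, -0.4, 1.1]
gripper_force: 1.2
Q [ 58.49  -0.21 152.28] lapF [-2.66 -0.8   1.11] [0.1  0.22 0.3 ] 16.1333
90.0 [np.float64(63.99999999999999), 0, np.float64(150.3)] step [0.02 0.43 0.4 ] 26.3
95.0 [np.float64(74.83345882353392), 0, np.float64(149.82700097280397)] step [0.31 0.87 0.56] 27.7
100.0 [np.float64(85.58446848399944), 0, np.float64(148.41160369941747)] step [0.22 0.87 0.61] 29.1
105.0 [np.float64(96.17120730624333), 0, np.float64(146.06458020773118)] step [0.14 0.85 0.65] 30.5
110.0 [np.float64(106.51310381538062), 0, np.float64(142.80379276368842)] step [0.06 0.83 0.69] 31.8
115.0 [np.float64(116.53144993436892), 0, np.float64(138.65405792865562)] step [-0.03  0.81  0.72] 33.0
118.0 [np.float64(122.35531525428624), 0, np.float64(135.75038579236463)] step [-0.06  0.47  0.45] 33.7
126.396071447453 87.50049677149697
```

View pics/z5.png

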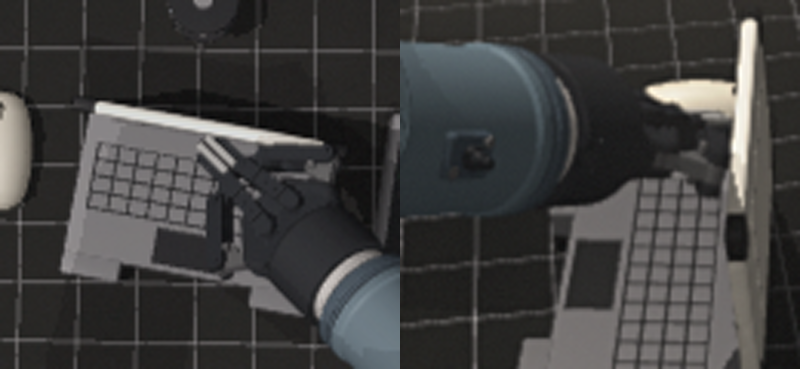

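```bash
python3 -m pendant '[0,0,0,0.083,0.22,0.133,0, 0,0,0,0.083,0.22,0.133,0, 0,0,0,0.083,0.22,0.133,0, 0,0,0,0.083,0.22,0.133,0, 0,0,0,0.065,0.22,0.147,0, 0,0,0,0.065,0.22,0.147,0, 0,0,0,0.065,0.22,0.147,0, 0,0,0,0.065,0.22,0.147,0]' | grep -E "pos|force";  python3 -m pendant '[0,0,0,0.045,0.215,0.158,0, 0,0,0,0.045,0.215,0.158,0, 0,0,0,0.045,0.215,0.158,0, 0,0,0,0.045,0.215,0.158,0, 0,0,0,0.025,0.21,0.168,0, 0,0,0,0.025,0.21,0.168,0, 0,0,0,0.025,0.21,0.168,0, 0,0,0,0.025,0.21,0.168,0]' | grep -E "pos|force"; python3 -m pendant '[0,0,0,0.005,0.205,0.175,0, 0,0,0,0.005,0.205,0.175,0, 0,0,0,0.005,0.205,0.175,0, 0,0,0,0.005,0.205,0.175,0]' | grep -E "pos|force"
cat > ang.py <<'E'
from go import *
o,p,C=st();print(o['time'],'F',RL.inv().apply(o['wrist_force']))
for k in(.011,-.011):
    Q=RL.inv().apply(p+C@[k,W,.022]-LAP)*1000-[64,0,26];print(Q,np.hypot(Q[0],Q[2]),np.degrees(np.arctan2(Q[2],-Q[0])))
E
python3 ang.py; python3 arc.py 115 120
```

```text
tool_pos: [0.6077, 0.0501, 0.1539]
wrist_force: [-2.4, -0.2, 1.7]
gripper_force: 1.1
tool_pos: [0.6285, 0.0469, 0.1491]
wrist_force: [-1.4, 0.1, 2.3]
gripper_force: 1.0
tool_pos: [0.6385, 0.0453, 0.1454]
wrist_force: [-0.7, 0.1, 0.9]
gripper_force: 1.0
17.9 F [-0.69  0.03  0.93]
[ 47.27  -0.37 116.62] 125.83514032666639 112.06210528602968
[ 40.24 -10.16  98.22] 106.14170832930452 112.27650720125466
Q [111.27  -0.37 142.62] lapF [-0.69  0.03  0.93] [0.09 0.23 0.3 ] 17.9
115.0 [np.float64(116.53144993436892), 0, np.float64(138.65405792865562)] step [-0.15  0.4   0.51] 33.0
120.0 [np.float64(126.14999999999998), 0, np.float64(133.6469576904057)] step [-0.11  0.77  0.75] 34.2
```

```bash
python3 -m pendant '[0,0,0,-0.015,0.2,0.18,0, 0,0,0,-0.015,0.2,0.18,0, 0,0,0,-0.02,0.2,0.185,0, 0,0,0,-0.02,0.2,0.185,0, 0,0,0,0,0,0,0]' | grep -E "pos|force"; python3 ang.py; python3 -m pendant '[0,0,0,0,-0.2,-0.18,0, 0,0,0,0,-0.2,-0.18,0, 0,0,0,0,0,0,0]' | grep -E "pos|force";python3 -m pendant '[0,0,0,0,-0.2,-0.18,0, 0,0,0,0,-0.2,-0.18,0, 0,0,0,0,0,0,0]' | grep -E "pos|force";python3 ang.py;python3 -m pendant '[0,0,0,0,-0.2,-0.18,0, 0,0,0,0,-0.2,-0.18,0, 0,0,0,0,0,0,0]' | grep -E "pos|force";python3 ang.py
```

```text
tool_pos: [0.6483, 0.0436, 0.1408]
wrist_force: [-1.5, 0.2, 1.5]
gripper_force: 0.9
18.3167 F [-1.53 -0.05  1.51]
[ 57.27  -0.49 112.01] 125.80737420562123 117.0805567098074
[ 50.25 -10.29  93.61] 106.24449911742865 118.2240669390177
tool_pos: [0.6424, 0.0447, 0.143]
wrist_force: [0.1, -0.7, 1.2]
gripper_force: 0.5
tool_pos: [0.6375, 0.0453, 0.145]
wrist_force: [0.4, 0.7, -0.2]
gripper_force: 0.1
18.8167 F [ 0.25  0.71 -0.21]
[ 46.32  -0.53 116.17] 125.06568275548882 111.73585672791879
[ 39.28 -10.33  97.77] 105.37044029407456 111.8887419404519
tool_pos: [0.6326, 0.0459, 0.147]
wrist_force: [0.1, 0.8, -1.2]
gripper_force: 0.0
19.0667 F [-0.01  0.8  -1.21]
[ 41.42  -0.61 118.18] 125.2300280747548 109.31406333153106
[ 34.39 -10.4   99.78] 105.54008990305594 109.01649695095625
```

```bash
python3 -m pendant '[0,0,0,-0.1,-0.5,-0.4,0, 0,0,0,-0.3,-0.8,-0.5,0, 0,0,0,-0.3,-0.8,-0.5,0, 0,0,0,-0.3,-0.8,-0.5,0, 0,0,0,-0.3,-0.8,-0.5,0, 0,0,0,0,-0.5,-1.5,0, 0,0,0,0,-0.5,-2,0, 0,0,0,0,0,-2.5,0, 0,0,0,0,0,-2.5,0, 0,0,0,0.5,0,-2.5,0, 0,0,0,0,0,0,0, 0,0,0,0,0,0,0]'; python3 ang.py
python3 - <<'E'
from h import *
a=snap("top","top6")[165:285,190:320];b=snap("side","side6")[90:230,130:282]
cv2.imwrite("pics/z6a.png",cv2.resize(a,None,fx=5,fy=5,interpolation=cv2.INTER_CUBIC)[:,:,::-1])
f=lambda x:cv2.resize(x,(400,369),interpolation=cv2.INTER_CUBIC)
cv2.imwrite("pics/z6.png",np.hstack([f(a),f(b)])[:,:,::-1])
for c in("top","side"):
  for t in("hinge_axis","lid_lip","laptop","mouse","multimeter","solder_reel"):
    r=pinpoint(t,c)
    if r:print(c,t,round(r[0]["conf"],2),np.round(r[0]["at"],1))
E
```

```text
time: 20.07
tool_pos: [0.517, -0.0041, 0.2139]
tool_rot: [179.2, -56.8, 45.6]
wrist_force: [0.4, 0.0, -0.9]
finger_gap: -0.0002
gripper_force: 0.0
20.0667 F [ 0.41  0.08 -0.91]
[-65.12 -67.84 185.16] 196.27884874625312 70.62298909876176
[-72.14 -77.64 166.76] 181.6941858844722 66.60725679110998
top hinge_axis 0.83 [256.8 206.3]
top lid_lip 0.69 [258.  186.7]
top laptop 0.69 [252.1 233. ]
top mouse 0.81 [191.2 213.1]
top multimeter 0.88 [326.5 235.9]
top solder_reel 0.87 [255.1 166.3]
side hinge_axis 0.74 [298.3 201.8]
side lid_lip 0.7 [270.5 147.3]
side laptop 0.57 [209.7 207.6]
side mouse 0.56 [227.2 152.7]
side multimeter 0.61 [218.  286.8]
side solder_reel 0.89 [296.7 201.5]
```

View pics/z6.png

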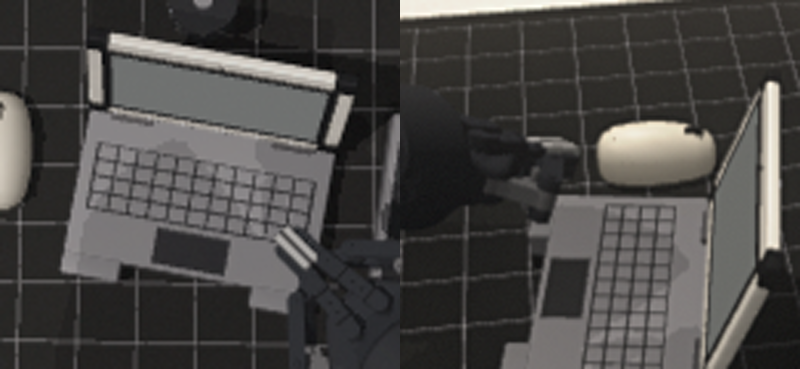

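Run:
```python
from go import *
import h
from fit import model
from scipy.optimize import least_squares
X=least_squares(lambda X:np.concatenate([h.proj("top",X)[0]-[258,186.7],h.proj("side",X)[0]-[270.5,147.3]]),[.65,.06,.15])
L=RL.inv().apply(X.x-LAP)*1000-[64,0,26];print(L,X.cost,np.hypot(L[0],L[2]),np.degrees(np.arctan2(L[2],-L[0])))
for A in(105,110,115):
  P=model([*LAP[:2],YAW,A],[('d',(-134.5,0,0)),('d',(-134.5,90,0)),('d',(-134.5,-90,0)),('d',(-134.5,90,10)),('b',(64,0,26)),('b',(-72.5,105,26))])
  print(A,h.proj("top",P).round(1).tolist(),'crop',((h.proj("top",P)-[190,165])*3.077).round(0).tolist()); print('  side',h.proj("side",P).round(1)[:3].tolist(),((h.proj("side",P)-[130,90])*2.63).round(0)[:4].tolist())
```

```text
[ 45.78   8.37 124.8 ] 2.690920191502918 132.93267709272644 110.14537475088194
105 [[260.9, 189.8], [222.8, 183.5], [299.2, 196.2], [223.6, 179.5], [258.8, 208.6], [209.5, 254.3]] crop [[218.0, 76.0], [101.0, 57.0], [336.0, 96.0], [103.0, 45.0], [212.0, 134.0], [60.0, 275.0]]
  side [[263.0, 148.1], [263.0, 118.1], [262.9, 183.1]] [[350.0, 153.0], [350.0, 74.0], [350.0, 245.0], [363.0, 77.0]]
110 [[261.7, 185.3], [223.8, 179.0], [299.8, 191.6], [224.6, 175.2], [258.8, 208.6], [209.5, 254.3]] crop [[221.0, 62.0], [104.0, 43.0], [338.0, 82.0], [106.0, 31.0], [212.0, 134.0], [60.0, 275.0]]
  side [[269.3, 149.8], [268.9, 119.7], [269.8, 184.8]] [[366.0, 157.0], [365.0, 78.0], [368.0, 249.0], [378.0, 82.0]]
115 [[262.5, 181.0], [224.7, 174.7], [300.4, 187.3], [225.5, 171.2], [258.8, 208.6], [209.5, 254.3]] crop [[223.0, 49.0], [107.0, 30.0], [340.0, 69.0], [109.0, 19.0], [212.0, 134.0], [60.0, 275.0]]
  side [[275.4, 151.8], [274.5, 121.7], [276.4, 186.9]] [[382.0, 163.0], [380.0, 83.0], [385.0, 255.0], [392.0, 88.0]]
```

View pics/z6a.png

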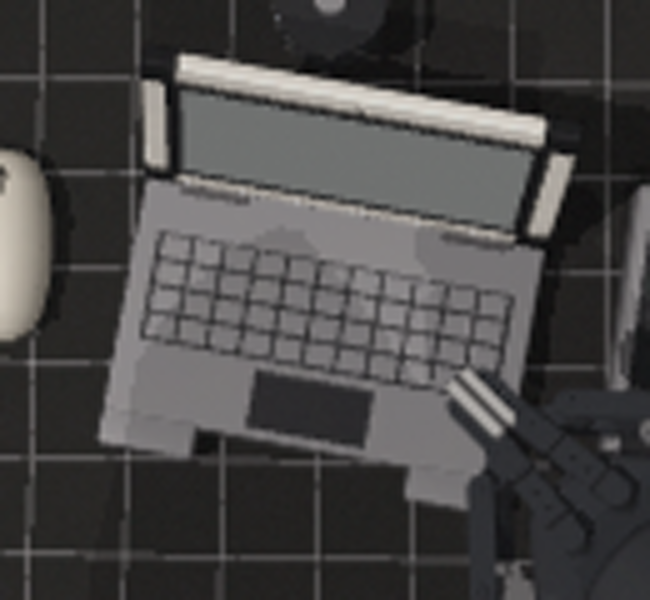

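The first picture shows the laptop open with the screen at roughly 110°: the lip's outer edge runs from (226,176) to (299,189) in the top view, against a predicted 110° line of about (225,175) to (300,188). The base's front corner is still at (210,253), the bystanders are undisturbed, and the arm is clear.

```bash
python3 -c "
from station import sign_off
print(sign_off())"
```

```text
the job is handed in; nothing more can be done
None
```

The job is handed in: the laptop stands open at about 110° (my last camera and contact estimates were 109–111°), the base moved no more than about 2 mm, and the arm is clear. One thing to note: early in the lift the sideways push briefly reached about 7.4 N, above the 6 N at which the laptop may slide.

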